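Walk the vial block round and seat it against the cooler

ROBOT

A 6-joint arm with a two-finger parallel gripper is mounted at the origin on a cart in front of the work surface, level with it; the furniture and walls round the work are solid. World frame = base frame: x ahead of the robot, y to its left, z up, the work surface at z = 0. Lengths are in mm, angles in rad, forces in N, time in s.
With the tool pointing down it reaches from about 300 to 775 mm from the base axis. Payload 14.6 kg.
Tool frame: the origin (TCP) lies on the centre line of the jaws, within the pads' length; the fingertips stand manip.tcp_to_tips ahead of it and the grasp point (between the pads) lies 5 mm behind it (manip.tcp_to_tips is the distance from the TCP to the fingertips, in mm); z points along the fingers, y is the direction in which the jaws open and shut (so a half turn about z gives the same grasp; the last joint's range is limited). The gripper opens to 94 mm and grips with 3 to 60 N. Pads are 16 mm wide; open, the fingers measure 119 mm over their backs; the gripper's body (75 mm by 177 mm) begins 78 mm behind the grasp point.
Start: joints at [-1.266, 0.3, 1.521, -0, 1.321, -0.067], TCP at [199.804, -512.414, 219.446] pointing down, gripper open.
Joint ranges: [-3.03, 3.03], [-0.79, 2.21], [0.23, 2.52], [-1.04, 4.18], [0, 3.07], [-2.55, 2.55]. Speed limits (rad/s): [2.22, 2.22, 2.57, 3.14, 3.14, 3.14].

INTERFACE

Orientations are given as [roll, pitch, yaw] about the fixed x, y, z axes, in that order (R = Rz(yaw) Ry(pitch) Rx(roll)).
In Python, from cell import manip, optics, workorder gives the robot as it stands. The module is installed in compiled form; this text tells all that it offers.
- The arm moves only by the tool jog_arm, never from a script. Its argument "deltas" is text: rows parted by semicolons, each of 5 numbers parted by spaces: the shift along the tool's x, y, z in mm, then the turn about the tool's z in rad, then the finger opening in mm, from 0 to 94. In form: tx ty tz twist grip; .... A call has exactly 10 rows; each row is the pose to reach, as a shift and turn from the pose commanded when the call began, along the tool's axes at that moment; what a row does not reach only later rows make up. A row lasts 1/8 s, in which the tool goes at most 62.5 mm and 10.7 degrees, less where a joint would pass 70% of its speed; a pose out of reach is approached as far as the arm can. A call with a gripper value outside its range is refused whole. The fingers move at their own pace and stop on an object; "squeeze" is the grip in N (left out, the last holds). Time passes only in rows, so rows that repeat a pose let the fingers close, or fill a call up. It gives the time, the measured TCP pose, the force and the opening at its end, in the units of the state.
- manip.read_state(): the state, without advancing time (a new reading comes with each control period).
- optics.camera(name): name is "scene" or "top" or "wrist"; returns (picture, depth): 420x560x3 uint8, red, green, blue; 420x560 float32, mm along the optical axis (not along the pixel's ray), 0 where there is no reading.
- optics.get_calibration(name): a dict with "intrinsics" (3x3 intrinsics, pixels), "R" (3x3) and "t" (3): a world point X has camera coordinates R X + t; the wrist camera has in their place "hand_eye" (4x4, takes a point from camera to tool coordinates, whose origin is the TCP and whose axes are the flange's). Camera axes: x right, y down, z forward; pixel columns grow to the right and rows downward; lengths in mm; the calibration is good to about 2 mm. The wrist camera is an equidistant fisheye: a pixel r from the principal point sees the ray r / f radians off the axis. A picture is of the moment at which its call begins: read the wrist's pose just before it. get_calibration takes no time and is no camera call.
- workorder.sign_off(): hands the job in, once; it reports no verdict.
The state is a dict: "clock": time; "joints": joint angles; "qd": joint speeds; "effort": joint torques, N m; "eef_pos": TCP position; "eef_rot": TCP orientation; "wrist_force": force on the tool from outside, world axes, zero at the start; "moment": the same for the moment, N m; "finger_gap": finger opening in mm.
Only numpy, scipy, OpenCV 4.12 (cv2) and the standard library are available. Lean on these libraries where they do the work, as an engineer would, in place of code of your own. Each camera call takes 0.05 s, during which the arm holds its last target.

TASK

The heavy dark metal vial block stands askew in front of the bench cooler. Without gripping or lifting it, push it slowly round with the fingertips, corner by corner, until one of its two long grooved faces looks at the cooler's upright plate, and slide it fully home: that face flat against the plate, with the plate's key in its groove. Leave the four vials standing untouched in the block, do not disturb the other things on the bench, and let go of the block at the end.

Things in the scene. Friction and masses are not known exactly. Their poses are not given: they have to be found in the camera images.
- vial_block: Heavy dark grey (anodised) vial block, about 0.9 kg, 92 mm (own x) by 116 mm (own y) by 40 mm high. Origin: centre of its underside; z up. Its four wells hold vials whose caps stand up to 48 mm over the worktop. The two long (116 mm) grooved faces look along its +x and -x; they are alike and either may be used. On a plastic glide under each corner it slides at a push of roughly 4 to 8 N; pushed off its middle it turns as it slides.
- groove_1 (a point): On the block's +x long face: middle of the groove's mouth (x 46, y 0, 20 mm up, in the block's frame). The groove runs upright over the full height: 26 mm wide at the mouth, narrowing over the first 12 mm of depth to 14 mm, then straight to its flat bottom, 20 mm deep.
- groove_2 (a point): The same on the block's -x long face (x -46 mm, y 0): an equal groove.
- cooler: Bench cooler, bolted down: an upright cold plate facing the robot, 150 mm wide, 62 mm high, in a black frame 160 wide, 68 high; fins and a fan (up to 92 mm high) reach 95 mm behind it. Origin: on the worktop under the middle of the plate's front face; x points from that face into the cooler, away from the robot, y along it, z up. With the block home, the block's centre is at x -46 mm, y 0 here.
- key (a point): Nose of the cooler's key, an upright round-nosed bar of slippery white plastic, 10 mm wide in the middle of the plate, standing 18 mm out from its face toward the robot, from 4 to 54 mm above the worktop. The point is on the nose, 29 mm up.
- vial_a: Sample vial with a white screw cap, 27 mm across, 40 mm high, standing in a well of the block (floor of the well 8 mm over the worktop) at x +21 mm, y +37 mm of the block's own frame. Origin: centre of its underside; z up. Not to be touched.
- vial_b: Sample vial with a white screw cap, 27 mm across, 40 mm high, standing in a well of the block (floor of the well 8 mm over the worktop) at x -21 mm, y +37 mm of the block's own frame. Origin: centre of its underside; z up. Not to be touched.
- vial_c: Sample vial with a white screw cap, 27 mm across, 40 mm high, standing in a well of the block (floor of the well 8 mm over the worktop) at x +21 mm, y -37 mm of the block's own frame. Origin: centre of its underside; z up. Not to be touched.
- vial_d: Sample vial with a white screw cap, 27 mm across, 40 mm high, standing in a well of the block (floor of the well 8 mm over the worktop) at x -21 mm, y -37 mm of the block's own frame. Origin: centre of its underside; z up. Not to be touched.
- pump_a: Fixed dosing pump to keep clear of: a big box with a black front, 247 mm deep (x), 244 mm wide (y), 173 mm high, behind and to the right of the work, squared to the worktop. Origin: centre of its underside. To the left of the work a cabinet wall stands at about y = 0.47 m.
- reagent: Bystander: amber reagent bottle, 56 mm across, 118 mm high, upright to the left of the cooler. Origin: centre of its underside.
- loupe: Bystander: black watchmaker's loupe, 42 mm across, 40 mm high, to the left of the work. Origin: centre of its underside.
- petri: Bystander: clear petri dish with lid, 65 mm across, 15 mm high, to the right of the work. Origin: centre of its underside.
- weight: Bystander: small steel calibration weight, 21 mm across, 22 mm high, to the right of the work, near the bench's front edge. Origin: centre of its underside.
- hex_keys: Bystander: folding hex-key set, 86 mm long (its own y), 22 mm wide, 23 mm high, to the right of the work. Origin: centre of its underside.

How it is judged:
By the outcome, as a careful person would: the job done as asked, in the order asked, and still so for the second after the job is handed in, with the robot touching nothing.
It also fails if it takes over 72 s, if anything falls off the work surface, if the arm or the gripper's body presses on something with over 40 N, if the wrist force passes 120 N, or if a joint passes its speed limit or range.

## Working session

There is one attempt and no reset: what is moved stays moved. The work goes in short steps, Python scripts to look and compute and a tool call to move; the robot and the scene stay as the last step left them, time stands still between calls to the robot, and variables do not carry over. Pictures are saved under pics/ and viewed, and the job is handed in when it is done.

Besides the shell and the picture viewer there is one more tool, called as name(argument=value, ...), one argument or row to a line, values as JSON. jog_arm: Moves the arm, as the interface text tells. Its arguments: {"type":"object","properties":{"deltas":{"type":"string"},"squeeze":{"type":"number"}},"required":["deltas"]}

```bash
mkdir -p pics; ls; python3 - <<'E'
from cell import manip, optics
import cv2,numpy as np
s=manip.read_state(); print({k:np.round(v,3) for k,v in s.items()}, manip.tcp_to_tips)
for n in("scene","top"):
    p,d=optics.camera(n); cv2.imwrite(f"pics/{n}0.png",p[...,::-1]); np.save(f"{n}0.npy",d)
    c=optics.get_calibration(n); print(n,np.round(c["intrinsics"],1).tolist(),np.round(c["R"],3).tolist(),np.round(c["t"],1))
E
```

```text
pics
{'clock': np.float64(0.0), 'joints': array([-1.266,  0.3  ,  1.522,  0.   ,  1.321, -0.067]), 'qd': array([ 0.001,  0.   , -0.   , -0.   ,  0.001, -0.001]), 'effort': array([-2.0000e-03, -5.3181e+01, -3.5274e+01,  7.1000e-02,  2.5000e-02,
       -0.0000e+00]), 'eef_pos': array([ 199.742, -512.172,  218.853]), 'eef_rot': array([-3.14 , -0.   ,  0.372]), 'wrist_force': array([ 0.062,  0.37 , -0.171]), 'moment': array([-0.004, -0.029, -0.023]), 'finger_gap': np.float64(93.988)} 14.0
scene [[410.9, 0.0, 278.3], [0.0, 410.9, 212.6], [0.0, 0.0, 1.0]] [[0.946, -0.323, 0.016], [-0.209, -0.648, -0.733], [0.247, 0.69, -0.68]] [-515.1  261.4  675.3]
top [[438.2, 0.0, 278.6], [0.0, 438.2, 201.1], [0.0, 0.0, 1.0]] [[-0.019, -1.0, -0.002], [-0.99, 0.019, -0.139], [0.139, -0.0, -0.99]] [150.7 579.6 927. ]
```

View pics/top0.png

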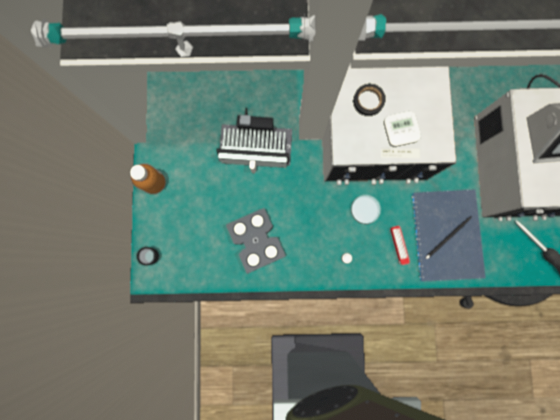

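View pics/scene0.png

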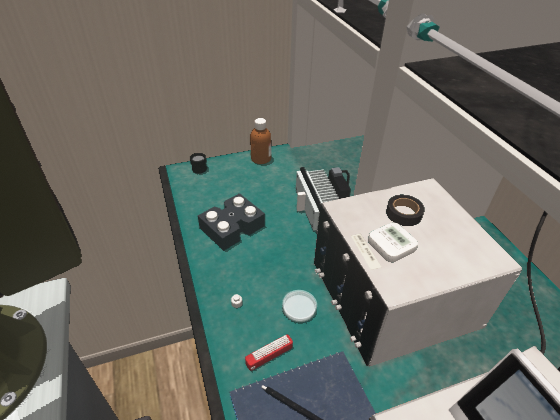

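```bash
cat > h.py <<'E'
from cell import manip, optics
import cv2,numpy as np
def ray(n,u,v,z):
    c=optics.get_calibration(n);K=c["intrinsics"];R=np.array(c["R"]);t=np.array(c["t"])
    d=R.T@np.linalg.inv(K)@np.array([u,v,1.]);o=-R.T@t
    return o+d*(z-o[2])/d[2]
def proj(n,X):
    c=optics.get_calibration(n);x=np.array(c["R"])@X+np.array(c["t"]);x=np.array(c["intrinsics"])@x
    return x[:2]/x[2]
def caps(n,p,box):
    """white cap blobs -> points at z=48"""
    u0,v0,u1,v1=box
    hsv=cv2.cvtColor(p,cv2.COLOR_RGB2HSV)
    m=((hsv[...,2]>140)&(hsv[...,1]<70)).astype(np.uint8)
    k=np.zeros_like(m);k[v0:v1,u0:u1]=1;m*=k
    nn,l,st,ce=cv2.connectedComponentsWithStats(m)
    return [(ce[i],st[i,4]) for i in range(1,nn) if st[i,4]>30]
E
python3 - <<'E'
from h import *
p=cv2.imread("pics/top0.png")[...,::-1].copy()
cv2.imwrite("pics/crop0.png",cv2.resize(p[90:290,120:320],(800,800),interpolation=cv2.INTER_CUBIC)[...,::-1][:600])
cv2.imwrite("pics/crop1.png",cv2.resize(p[190:290,200:300],(600,600),interpolation=cv2.INTER_CUBIC)[...,::-1])
for c,a in caps("top",p,(220,200,290,280)): print(c,a,ray("top",*c,48))
q=cv2.imread("pics/scene0.png")[...,::-1].copy()
for c,a in caps("scene",q,(190,185,275,250)): print(c,a,ray("scene",*c,48))
cv2.imwrite("pics/crop2.png",cv2.resize(q[150:250,180:360],(800,444),interpolation=cv2.INTER_CUBIC)[...,::-1])
E
```

```text
[256.95275591 220.51181102] 127 [539.77329559 187.22148674  48.        ]
[239.43548387 228.31451613] 124 [523.5016689 225.4999596  48.       ]
[270.65891473 251.27131783] 129 [472.60968619 158.48879898  48.        ]
[253.         259.35114504] 131 [456.06974165 196.77308732  48.        ]
[238.15873016 199.85714286] 63 [524.49525279 224.40060517  48.        ]
[249.82089552 209.17910448] 67 [540.92803506 186.33716824  48.        ]
[211.12857143 214.3       ] 70 [456.65743708 196.19855156  48.        ]
[222.91891892 224.5       ] 74 [473.67374824 157.56568972  48.        ]
```

View pics/crop0.png

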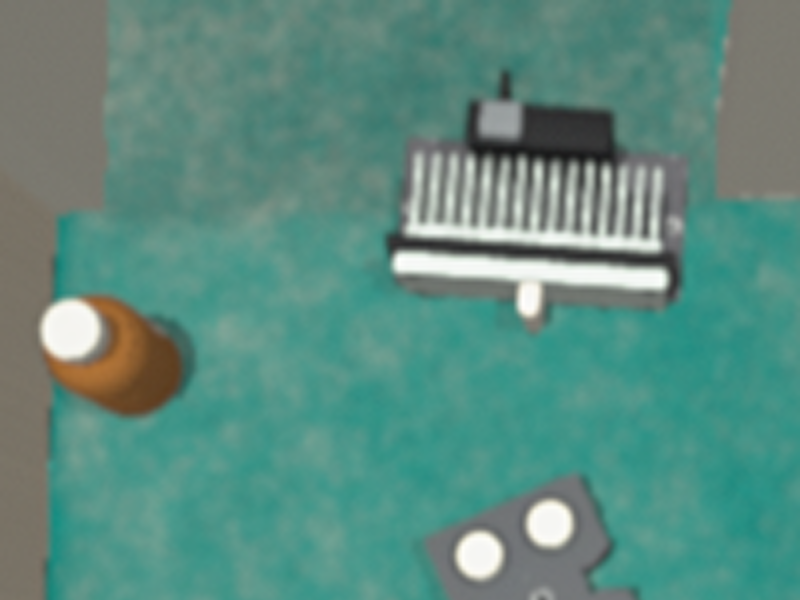

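View pics/crop1.png

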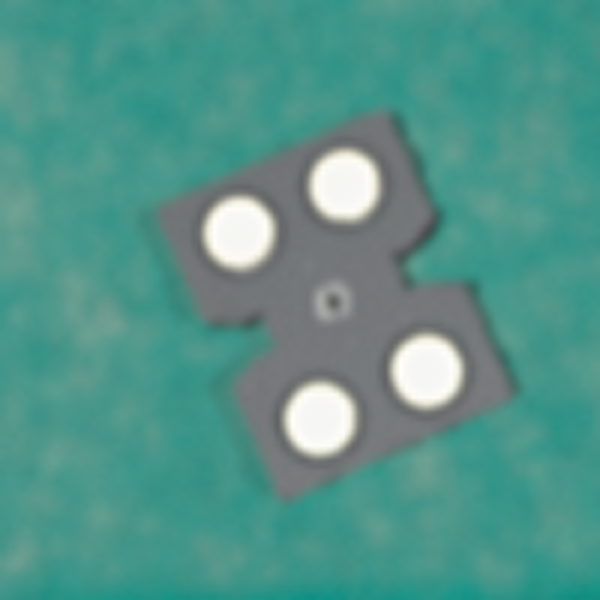

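View pics/crop2.png

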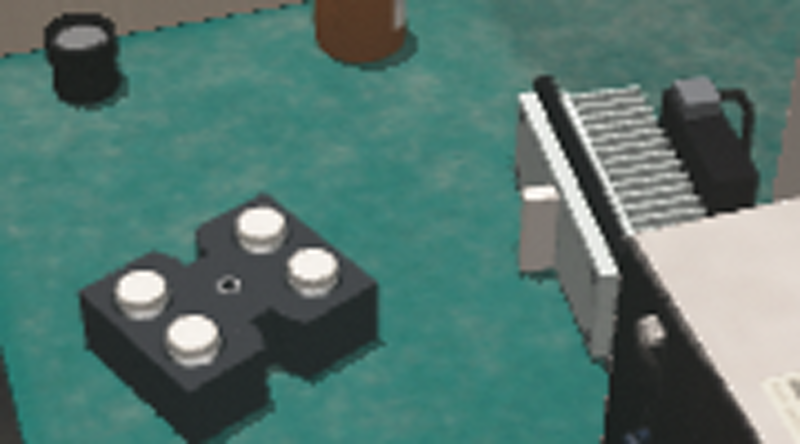

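```bash
cat >> h.py <<'E'
def fit4(P):
    """4 cap centres -> centre, angle of long axis (deg, mod 180)"""
    P=np.array(P)[:,:2];c=P.mean(0)
    # template: sort by rectangle 42x74
    w,v=np.linalg.eigh(np.cov((P-c).T));a=v[:,1]
    ang=np.degrees(np.arctan2(a[1],a[0]))%180
    return c,ang
def block(n,p,box):
    cs=caps(n,p,box); P=[ray(n,*c,48) for c,a in cs]
    return len(P),fit4(P)
E
python3 - <<'E'
from h import *
p=cv2.imread("pics/top0.png")[...,::-1].copy();q=cv2.imread("pics/scene0.png")[...,::-1].copy()
print(block("top",p,(220,200,290,280)),block("scene",q,(190,185,275,250)))
d=np.load("top0.npy");c=optics.get_calibration("top");K=c["intrinsics"];R=np.array(c["R"]);t=np.array(c["t"])
v,u=np.mgrid[:420,:560]
X=np.stack([(u-K[0,2])/K[0,0]*d,(v-K[1,2])/K[1,1]*d,d],-1)
W=(X-t)@R
for (a,b) in ((256,290),(60,290)): pass
print("table z",np.median(W[180:195,200:300,2]),np.median(W[270:285,220:280,2]))
# heights map of cooler front rows, per column
for col in (226,236,246,250,253,256,262,272,282): print(col,[(r,*W[r,col].round().astype(int)) for r in range(150,172,2)])
np.save("W0.npy",W)
# edge map of plate: print crop
cv2.imwrite("pics/crop3.png",cv2.resize(p[135:180,205:305],(800,360),interpolation=cv2.INTER_CUBIC)[...,::-1])
cv2.imwrite("pics/crop4.png",cv2.resize(q[160:240,285:335],(375,600),interpolation=cv2.INTER_CUBIC)[...,::-1])
for n,(u,v,z) in dict(petri=(366,209,15),weight=(347,258,22),hexk=(400,245,23),pumpL=(326,178,0),pumpTL=(333,85,173),loupe=(147,256,40),reag=(139,172,118)).items(): print(n,ray("top",u,v,z).round())
E
```

```text
(4, (array([497.98859808, 191.99583316]), np.float64(23.07943705106942))) (4, (array([498.93861829, 191.12550367]), np.float64(22.529918969166033)))
table z 0.6693842185528383 0.8855342268245093
226 [(150, np.int64(694), np.int64(252), np.int64(68)), (152, np.int64(689), np.int64(252), np.int64(69)), (154, np.int64(685), np.int64(252), np.int64(67)), (156, np.int64(682), np.int64(253), np.int64(62)), (158, np.int64(677), np.int64(252), np.int64(63)), (160, np.int64(678), np.int64(255), np.int64(40)), (162, np.int64(678), np.int64(258), np.int64(20)), (164, np.int64(679), np.int64(260), np.int64(-3)), (166, np.int64(673), np.int64(260), np.int64(0)), (168, np.int64(668), np.int64(260), np.int64(3)), (170, np.int64(663), np.int64(260), np.int64(3))]
236 [(150, np.int64(694), np.int64(230), np.int64(66)), (152, np.int64(689), np.int64(230), np.int64(68)), (154, np.int64(685), np.int64(231), np.int64(63)), (156, np.int64(680), np.int64(230), np.int64(65)), (158, np.int64(677), np.int64(231), np.int64(61)), (160, np.int64(675), np.int64(232), np.int64(49)), (162, np.int64(676), np.int64(2
[... 3635 characters left out ...]
np.int64(129), np.int64(4)), (152, np.int64(688), np.int64(130), np.int64(62)), (154, np.int64(682), np.int64(130), np.int64(69)), (156, np.int64(677), np.int64(130), np.int64(69)), (158, np.int64(674), np.int64(130), np.int64(64)), (160, np.int64(670), np.int64(130), np.int64(64)), (162, np.int64(666), np.int64(130), np.int64(60)), (164, np.int64(666), np.int64(130), np.int64(41)), (166, np.int64(667), np.int64(130), np.int64(18)), (168, np.int64(665), np.int64(130), np.int64(4)), (170, np.int64(661), np.int64(130), np.int64(0))]
petri [564. -58.  15.]
weight [455.  -9.  22.]
hexk [ 482. -128.   23.]
pumpL [640.  28.   0.]
pumpTL [794.  27. 173.]
loupe [468. 428.  40.]
reag [638. 424. 118.]
```

View pics/crop3.png

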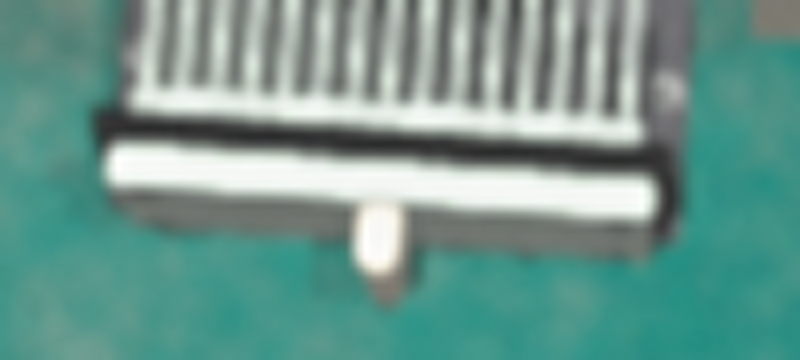

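View pics/crop4.png

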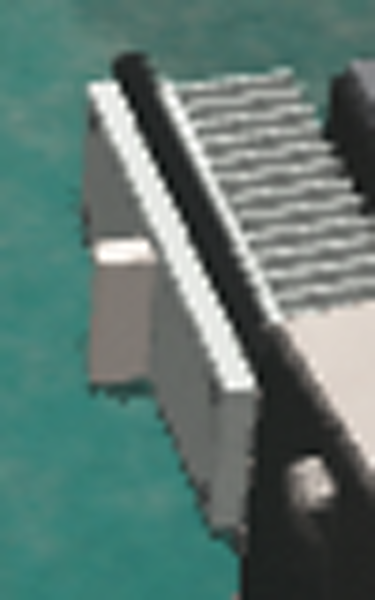

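```bash
python3 - <<'E'
from h import *
W=np.load("W0.npy")[155:170,218:288].reshape(-1,3)
m=(W[:,2]>10)&(W[:,2]<52)&(W[:,0]>662)&(W[:,0]<682)
f=W[m];ok=np.ones(len(f),bool)
for _ in range(4):
    k=np.polyfit(f[ok,1],f[ok,0],1);r=f[:,0]-np.polyval(k,f[:,1]);ok=abs(r)<2
print("depth face",k,np.degrees(np.arctan(k[0])),ok.sum(),"x at y194",np.polyval(k,194), np.percentile(f[ok,1],[0,100]))
p=cv2.imread("pics/top0.png")[...,::-1].copy()
g=cv2.cvtColor(p,cv2.COLOR_RGB2GRAY).astype(float)
E=[]
for u in list(range(222,245))+list(range(262,284)):
    col=g[155:168,u];dd=np.diff(col);i=np.argmin(dd)
    if 0<i<len(dd)-1:
        a,b,c=dd[i-1],dd[i],dd[i+1];o=(a-c)/(2*(a-2*b+c)) if a-2*b+c else 0
        E.append(ray("top",u,155+i+.5+o,62)[:2])
E=np.array(E);k=np.polyfit(E[:,1],E[:,0],1);print("rgb",k,np.degrees(np.arctan(k[0])),np.polyval(k,194),np.std(E[:,0]-np.polyval(k,E[:,1])))
# ends of plate top: along row of white
for u,v in ((218.6,156),(287.3,160.2)): print(ray("top",u,v,62))
hsv=cv2.cvtColor(p,cv2.COLOR_RGB2HSV)
key=[]
for v in (162,163,164,165,166,167,168):
    row=g[v,240:266];dd=np.diff(row);l=np.argmax(dd);r=np.argmin(dd);print(v,240+l+.5,240+r+.5,ray("top",(480+l+r+1)/2,v,54)[:2])
q=cv2.imread("pics/scene0.png")[...,::-1].copy()
for u,v in ((285+97/7.5,160+252/7.5),(285+150/7.5,160+255/7.5),(285+85/7.5,160+85/7.5)):print("scene",ray("scene",u,v,54),ray("scene",u,v,62))
E
```

```text
depth face [8.90994149e-02 6.54796751e+02] 5.0915753325359425 252 x at y194 672.0820374048544 [123.07651407 269.68986251]
rgb [8.96777498e-02 6.54508863e+02] 5.124448808295259 671.9063462856484 0.21904784156189255
[681.96312017 268.80620799  62.        ]
[669.54685379 118.47324534  62.        ]
162 249.5 254.5 [668.92821732 196.22876404]
163 248.5 254.5 [666.69521801 197.35585931]
164 248.5 254.5 [664.44172169 197.38007844]
165 248.5 254.5 [662.1896864  197.40428187]
166 248.5 254.5 [659.93911072 197.42846961]
167 249.5 254.5 [657.66810185 196.35156732]
168 249.5 253.5 [655.44233254 197.47679809]
scene [658.10400984 197.03038235  54.        ] [654.36136574 188.3029295   62.        ]
scene [672.96230386 190.78409136  54.        ] [669.02324989 182.13920742  62.        ]
scene [684.2512372  276.52123664  54.        ] [680.16295628 266.74300448  62.        ]
```

jog_arm(
  deltas="449 -510 110 -1.59 0;449 -510 110 -1.59 0;449 -510 110 -1.59 0;449 -510 110 -1.59 0;449 -510 110 -1.59 0;449 -510 110 -1.59 0;449 -510 110 -1.59 0;449 -510 110 -1.59 0;449 -510 110 -1.59 0;449 -510 110 -1.59 0",
  squeeze=10,
)

```text
clock: 1.35
eef_pos: [411.7, 69.3, 119.3]
eef_rot: [3.141, 0.0, 1.963]
wrist_force: [0.7, -0.8, 0.4]
finger_gap: 1.1
```

jog_arm(
  deltas="45 41 0 0 0;45 41 30 0 0;45 41 60 0 0;45 41 95 0 0;45 41 95 0 0;45 41 95 0 0;45 41 95 0 0;45 41 95 0 0;45 41 95 0 0;45 41 95 0 0",
)

```text
clock: 2.6
eef_pos: [432.2, 124.4, 24.7]
eef_rot: [3.141, 0.0, 1.962]
wrist_force: [0.7, 0.4, -0.8]
finger_gap: 0.7
```

```bash
cat >> h.py <<'E'
def look(tag,boxT=(200,150,310,290),boxS=(170,150,330,270),view=True):
    s=manip.read_state(); pos=s["eef_pos"];yaw=s["eef_rot"][2]
    print("clk",round(s["clock"],2),"tcp",pos.round(1),"yaw",round(yaw,3),"F",s["wrist_force"].round(1),"gap",round(float(s["finger_gap"]),1))
    for n in("top","scene"):
        p,d=optics.camera(n); cv2.imwrite(f"pics/{n}{tag}.png",p[...,::-1]); 
        if n=="top": p0=p
        else: q0=p
    res={}
    for n,p in(("top",p0),("scene",q0)):
        hsv=cv2.cvtColor(p,cv2.COLOR_RGB2HSV)
        m=((hsv[...,2]>140)&(hsv[...,1]<70)).astype(np.uint8)
        nn,l,st,ce=cv2.connectedComponentsWithStats(m)
        lo,hi=(90,160) if n=="top" else (45,95)
        P=[]
        for i in range(1,nn):
            if lo<st[i,4]<hi and st[i,2]<18 and st[i,3]<18:
                w=ray(n,*ce[i],48)
                if 430<w[0]<660 and 110<w[1]<300: P.append(w[:2])
        print(n,len(P),np.round(P,1).tolist())
        if len(P)==4:
            c,a=fit4(P)
            if n=="scene": c=c+[-.9,.8]
            res[n]=(c,a); print("  centre",c.round(1),"long axis deg",round(a,2))
    im=np.hstack([cv2.resize(p0[130:290,190:330],(420,480)),cv2.resize(q0[130:270,170:350],(380,480)[:2])])
    cv2.imwrite(f"pics/v{tag}.png",im[...,::-1])
    return res
def tool(yaw,dx,dy):
    c,s=np.cos(yaw),np.sin(yaw); return round(dx*c+dy*s,1),round(dx*s-dy*c,1)
E
python3 -c "
from h import *
look('1')"
```

```text
clk 2.6 tcp [432.2 124.4  24.7] yaw 1.962 F [ 0.7  0.4 -0.8] gap 0.7
top 2 [[539.8, 187.1], [523.7, 225.4]]
scene 2 [[539.9, 182.3], [473.3, 157.6]]
```

View pics/v1.png

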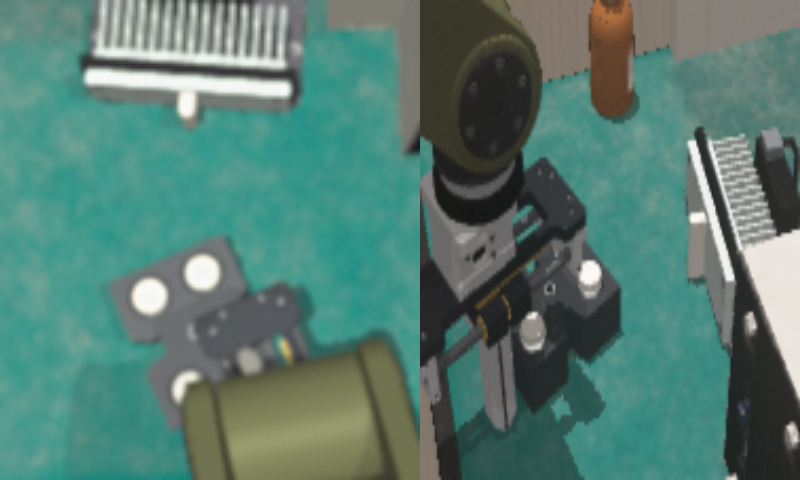

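jog_arm(
  deltas="0 6 0 0 0;0 12 0 0 0;0 16 0 0 0;0 20 0 0 0;0 24 0 -0.04 0;1 28 0 -0.09 0;2 32 0 -0.14 0;3 36 0 -0.19 0;4 40 0 -0.24 0;5 44 0 -0.29 0",
)

```text
clock: 3.95
eef_pos: [470.6, 145.4, 24.3]
eef_rot: [-3.14, -0.0, 2.253]
wrist_force: [-2.6, -5.2, 2.0]
finger_gap: 0.3
```

```bash
cat >> h.py <<'E'
from scipy.optimize import least_squares
T=np.array([[21,37],[-21,37],[21,-37],[-21,-37]],float)
def est(tag,c0,a0):
    """prior centre c0, long-axis deg a0; matches blobs of both cameras"""
    s=manip.read_state(); pos=s["eef_pos"]
    print("clk",round(float(s["clock"]),2),"tcp",pos.round(1),"yaw",round(float(s["eef_rot"][2]),3),"F",s["wrist_force"].round(1),"M",s["moment"].round(2))
    ims={n:optics.camera(n)[0] for n in("top","scene")}
    def pts(x):
        a=np.radians(x[2]-90);R=np.array([[np.cos(a),-np.sin(a)],[np.sin(a),np.cos(a)]]);return T@R.T+x[:2]
    D=[]
    for n,p in ims.items():
        hsv=cv2.cvtColor(p,cv2.COLOR_RGB2HSV)
        m=((hsv[...,2]>140)&(hsv[...,1]<70)).astype(np.uint8)
        nn,l,st,ce=cv2.connectedComponentsWithStats(m)
        lo,hi=(108,160) if n=="top" else (55,95)
        for i in range(1,nn):
            if lo<st[i,4]<hi and st[i,2]<18 and st[i,3]<18:
                w=ray(n,*ce[i],48)[:2]
                if n=="scene": w=w+[-.9,.8]
                dd=np.linalg.norm(pts([*c0,a0])-w,axis=1)
                if dd.min()<25 : D.append((n,w,dd.argmin()))
    print([(n,w.round(0).tolist(),int(k)) for n,w,k in D])
    x=None
    if len({k for _,_,k in D})>=2:
        f=lambda x:np.concatenate([(pts(x)[k]-w)*(1 if n=="top" else .6) for n,w,k in D])
        r=least_squares(f,[*c0,a0],loss="soft_l1",x_scale=[1,1,1]);x=r.x
        print("block",x.round(1),"resid",np.abs(f(x)).round(1).max())
    p0,q0=ims["top"],ims["scene"]
    im=np.hstack([cv2.resize(p0[130:290,190:330],(420,480)),cv2.resize(q0[130:270,170:350],(380,480))])
    cv2.imwrite(f"pics/v{tag}.png",im[...,::-1])
    return x
E
python3 -c "
from h import *
est('2',(510,200),33)"
```

```text
clk 3.95 tcp [470.6 145.4  24.3] yaw 2.253 F [-2.6 -5.2  2. ] M [-0.81  0.44 -0.07]
[('top', [557.0, 213.0], 0), ('top', [536.0, 249.0], 1), ('scene', [556.0, 212.0], 0)]
block [514.5 212.6  29.6] resid 0.6
```

View pics/v2.png

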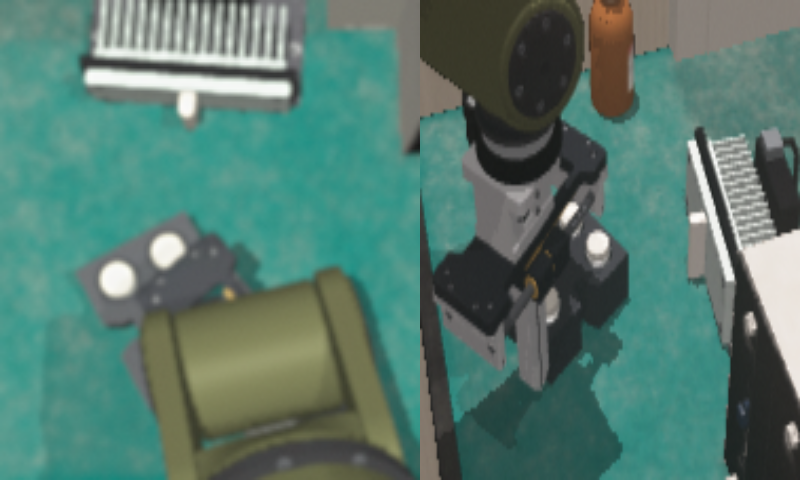

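jog_arm(
  deltas="-2 2.5 0 0 0;-4.4 5.4 0 0 0;-6.6 8.1 0 0 0;-8.8 10.8 0 0 0;-11 13.5 0 0 0;-13.2 16.2 0 0 0;-15.4 18.9 0 0 0;-17.6 21.6 0 0 0;-19.8 24.3 0 0 0;-22 27 0 0 0",
)

```text
clock: 5.3
eef_pos: [506.0, 145.7, 24.6]
eef_rot: [-3.142, -0.0, 2.252]
wrist_force: [-3.5, -0.9, -0.4]
finger_gap: 0.2
```

```bash

python3 -c "
from h import *
est('3',(535,214),43)"
```

```text
clk 5.3 tcp [506.  145.7  24.6] yaw 2.252 F [-3.5 -0.9 -0.4] M [-0.2   0.32  0.04]
[('top', [543.0, 261.0], 1)]
```

View pics/v3.png

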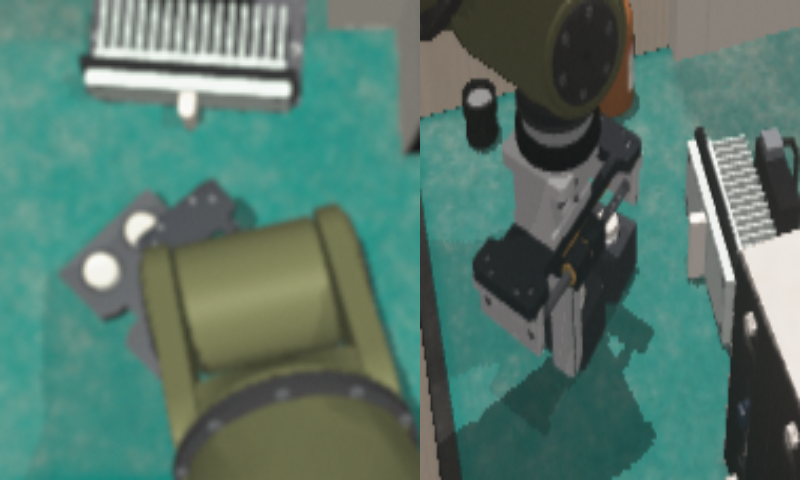

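jog_arm(
  deltas="-3 -15 0 0 0;-3 -30 0 0 0;20 -35 0 0 0;45 -38 0 0 0;70 -41 0 0 0;92 -23 0 0 0;113 -6 0 0 0;109 6 0 0 0;105 18 0 0 0;105 18 0 0 0",
)

```text
clock: 6.65
eef_pos: [454.6, 237.9, 24.5]
eef_rot: [3.141, 0.0, 2.251]
wrist_force: [0.0, 0.4, -0.3]
finger_gap: 0.6
```

```bash

python3 -c "
from h import *
est('4',(532,220),45)"
```

```text
clk 6.65 tcp [454.6 237.9  24.5] yaw 2.251 F [ 0.   0.4 -0.3] M [-0.05 -0.11 -0.05]
[('top', [572.0, 231.0], 0), ('top', [544.0, 260.0], 1), ('top', [520.0, 179.0], 2), ('scene', [543.0, 258.0], 1), ('scene', [571.0, 227.0], 0), ('scene', [490.0, 210.0], 3), ('scene', [519.0, 175.0], 2)]
block [531.3 219.2  43.9] resid 1.8
```

View pics/v4.png

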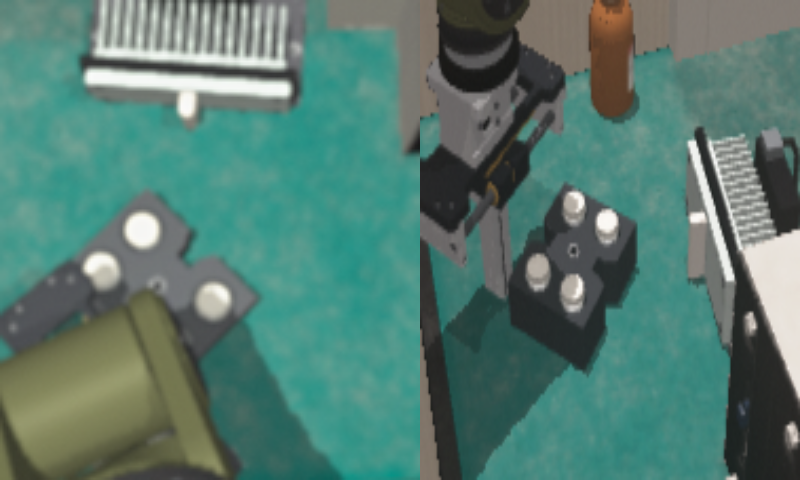

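jog_arm(
  deltas="-6 0 0 0 0;-11 0 0 0 0;-15 0 0 0 0;-19 0.5 0 0 0;-23 1 0 0 0;-27 2 0 0 0;-31 3 0 0 0;-35 4 0 0 0;-39 5.5 0 0 0;-43 7 0 0 0",
)

```text
clock: 8.0
eef_pos: [485.6, 209.5, 24.5]
eef_rot: [-3.14, -0.001, 2.252]
wrist_force: [-6.7, 2.1, 3.7]
finger_gap: 0.4
```

```bash

python3 -c "
from h import *
est('5',(544,209),56)"
```

```text
clk 8.0 tcp [485.6 209.5  24.5] yaw 2.252 F [-6.7  2.1  3.7] M [0.36 0.98 0.03]
[('top', [595.0, 225.0], 0), ('scene', [562.0, 247.0], 1), ('scene', [594.0, 221.0], 0), ('scene', [517.0, 188.0], 3), ('scene', [550.0, 164.0], 2)]
block [555.9 206.   53.9] resid 2.0
```

View pics/v5.png

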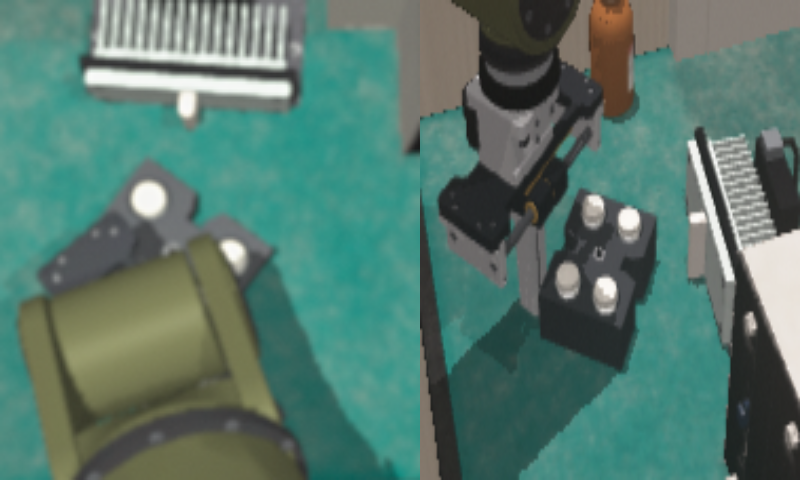

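jog_arm(
  deltas="14 -2 0 0 0;27 -4 0 0 0;37 28 0 -0.1 0;47 59 0 -0.2 0;56 90 0 -0.3 0;37 116 0 -0.4 0;17 142 0 -0.4 0;13 133 0 -0.4 0;9 124 0 -0.4 0;9 124 0 -0.4 0",
)

```text
clock: 9.35
eef_pos: [575.8, 294.3, 24.8]
eef_rot: [-3.141, -0.0, 2.652]
wrist_force: [-0.7, 0.1, 0.0]
finger_gap: 0.5
```

```bash

python3 -c "
from h import *
est('6',(556,206),54)"
```

```text
clk 9.35 tcp [575.8 294.3  24.8] yaw 2.652 F [-0.7  0.1  0. ] M [ 0.08 -0.13 -0.04]
[('top', [551.0, 167.0], 2), ('scene', [518.0, 192.0], 3), ('scene', [550.0, 163.0], 2)]
block [556.6 208.7  52.9] resid 2.0
```

View pics/v6.png

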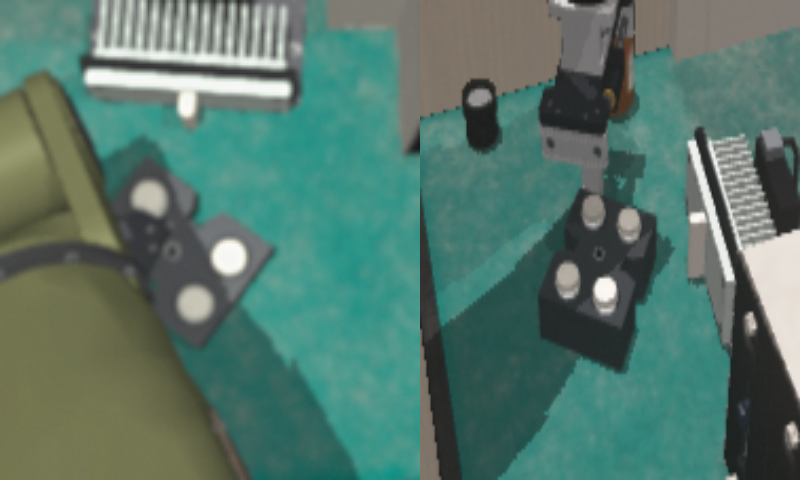

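```bash
sed -i 's/hsv\[...,2\]>140)&(hsv\[...,1\]<70/hsv[...,2]>125)\&(hsv[...,1]<60/' h.py
python3 -c "
from h import *
est('7',(556,206),54)"
```

```text
clk 9.45 tcp [576.5 294.8  25. ] yaw 2.652 F [ 0.4 -0.2  0.7] M [ 0.05 -0.11 -0.01]
[('top', [551.0, 167.0], 2), ('top', [518.0, 193.0], 3), ('scene', [562.0, 247.0], 1), ('scene', [594.0, 220.0], 0), ('scene', [517.0, 187.0], 3)]
block [556.6 207.7  52.3] resid 2.5
```

jog_arm(
  deltas="0 -6 0 0 0;1 -10 0 0 0;3 -13.5 0 0 0;5 -17 0 0 0;7.5 -20.5 0 0 0;10 -24 0 0 0;12.5 -27.5 0 0 0;15 -31 0 0 0;17.5 -34.5 0 0 0;20 -38 0 0 0",
)

```text
clock: 10.8
eef_pos: [541.0, 270.4, 24.6]
eef_rot: [3.142, 0.0, 2.652]
wrist_force: [1.8, 1.7, -1.8]
finger_gap: 0.6
```

```bash

python3 -c "
from h import *
est('8',(545,200),65)"
```

```text
clk 10.8 tcp [541.  270.4  24.6] yaw 2.652 F [ 1.8  1.7 -1.8] M [ 0.35 -0.44  0.03]
[('top', [576.0, 217.0], 0), ('top', [549.0, 150.0], 2), ('top', [510.0, 165.0], 3), ('scene', [536.0, 229.0], 1), ('scene', [575.0, 213.0], 0)]
block [542.9 190.9  68.6] resid 2.8
```

View pics/v8.png

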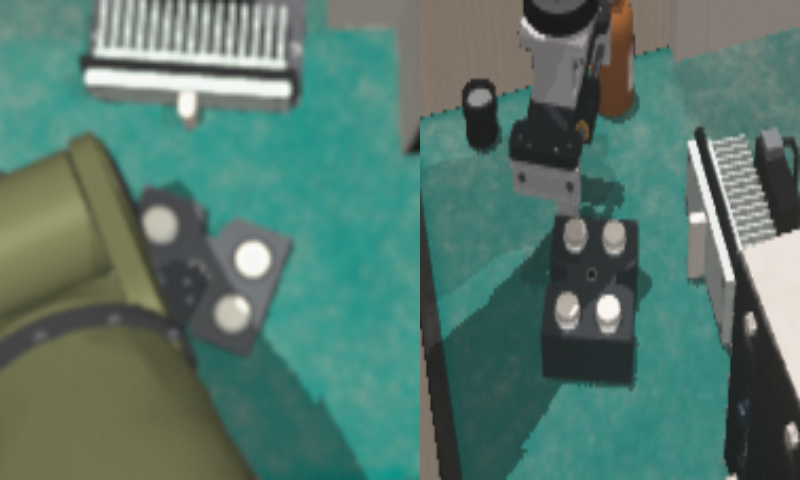

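jog_arm(
  deltas="0 14 0 0 0;0 15 -40 0 0;0 14 -70 0 0;-25 -30 -70 -0.1 0;-50 -80 -70 -0.2 0;-85 -147 -70 -0.2 0;-85 -147 -70 -0.2 0;-85 -147 -40 -0.2 0;-85 -147 0 -0.2 0;-85 -147 0 -0.2 0",
)

```text
clock: 12.15
eef_pos: [546.0, 101.5, 22.4]
eef_rot: [-3.14, -0.004, 2.852]
wrist_force: [0.6, 0.3, 0.5]
finger_gap: 0.5
```

```bash

python3 -c "
from h import *
est('9',(543,191),68.6)"
```

```text
clk 12.15 tcp [546.  101.5  22.4] yaw 2.852 F [0.6 0.3 0.5] M [ 0.01 -0.19 -0.02]
[('top', [576.0, 218.0], 0), ('top', [537.0, 233.0], 1), ('top', [510.0, 166.0], 3), ('scene', [534.0, 229.0], 1)]
block [542.7 191.4  68.5] resid 2.9
```

View pics/v9.png

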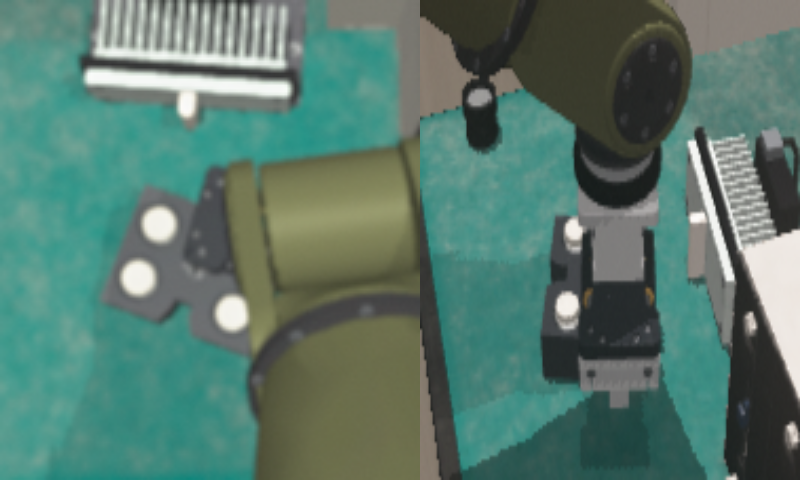

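jog_arm(
  deltas="0 6 0 0 0;0 10 0 0 0;-1 13 0 0 0;-2 16 0 0 0;-3.5 19 0 0 0;-5 22 0 0 0;-6.5 25 0 0 0;-8 28 0 0 0;-9 30.5 0 0 0;-10 33 0 0 0",
)

```text
clock: 13.5
eef_pos: [566.5, 129.0, 25.2]
eef_rot: [-3.141, 0.001, 2.852]
wrist_force: [-1.6, -6.2, 4.9]
finger_gap: 0.5
```

```bash

python3 -c "
from h import *
est('10',(549,201),78)"
```

```text
clk 13.5 tcp [566.5 129.   25.2] yaw 2.852 F [-1.6 -6.2  4.9] M [-1.14  0.25  0.07]
[('top', [576.0, 238.0], 0), ('top', [535.0, 246.0], 1), ('scene', [534.0, 241.0], 1)]
block [549.5 205.2  80.7] resid 2.2
```

View pics/v10.png

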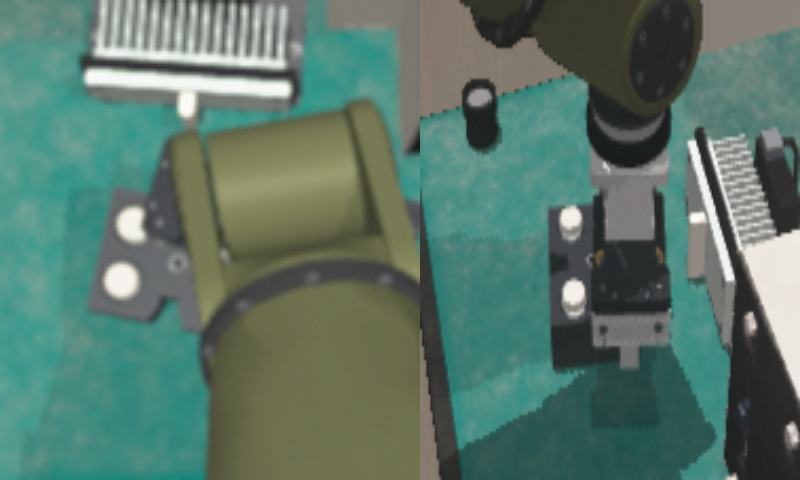

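jog_arm(
  deltas="0 -12 0 0 0;0 -20 0 0 0;45 -28 0 0 0;90 -36 0 -0.1 0;103 9 0 -0.2 60;117 54 0 -0.2 60;117 54 0 -0.2 60;117 54 0 -0.2 60;117 54 0 -0.2 60;117 54 0 -0.2 60",
)

```text
clock: 14.85
eef_pos: [469.6, 214.0, 24.6]
eef_rot: [-3.142, -0.0, 3.051]
wrist_force: [1.0, 0.7, 0.6]
finger_gap: 57.3
```

```bash

python3 -c "
from h import *
est('11',(549.5,205),80)"
```

```text
clk 14.85 tcp [469.6 214.   24.6] yaw 3.051 F [1.  0.7 0.6] M [ 0.07 -0.19  0.04]
[('top', [576.0, 237.0], 0), ('top', [560.0, 165.0], 2), ('top', [536.0, 246.0], 1), ('scene', [575.0, 233.0], 0), ('scene', [534.0, 241.0], 1)]
block [547.6 205.   77.5] resid 2.5
```

View pics/v11.png

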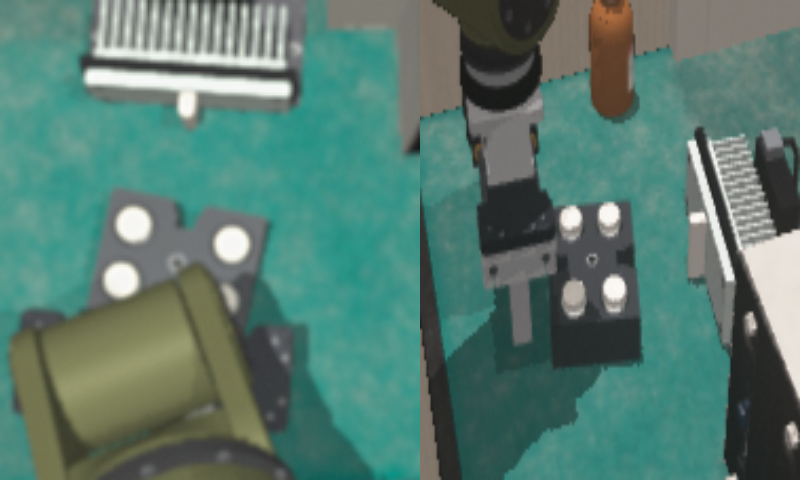

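jog_arm(
  deltas="-5 -1 0 0 76;-10 -1 0 0 76;-14 -1 0 0 76;-18 -1 0 0 76;-22 -1 0 0 76;-26 -1 0 0 76;-30 -1 0 0 76;-35 -1 0 0 76;-40 -1 0 0 76;-45 -1 0 0 76",
)

```text
clock: 16.2
eef_pos: [513.7, 209.6, 24.4]
eef_rot: [-3.141, -0.002, 3.052]
wrist_force: [-5.8, 0.2, 3.6]
finger_gap: 76.1
```

```bash

python3 -c "
from h import *
est('12',(570,204),83)"
```

```text
clk 16.2 tcp [513.7 209.6  24.4] yaw 3.052 F [-5.8  0.2  3.6] M [ 0.02  0.94 -0.01]
[('top', [592.0, 245.0], 0), ('scene', [591.0, 239.0], 0), ('scene', [543.0, 170.0], 3)]
block [567.7 207.   85.8] resid 2.9
```

View pics/v12.png

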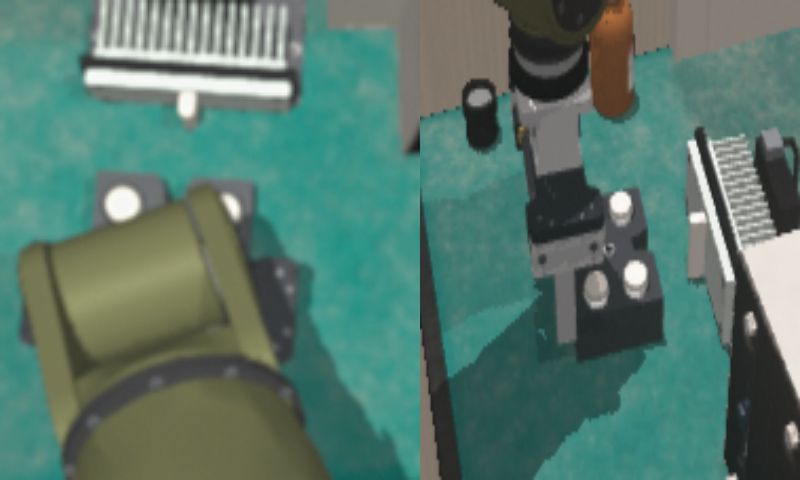

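jog_arm(
  deltas="-2 -0.4 0 0 76;-4 -1 0 0 76;-6 -1.8 0 0 76;-8 -2.6 0 0 76;-10 -3.4 0 0 76;-12 -4.2 0 0 76;-14 -5 0 0 76;-16 -5.8 0 0 76;-18 -6.6 0 0 76;-20 -7 0 0 76",
)

```text
clock: 17.55
eef_pos: [533.6, 200.8, 24.6]
eef_rot: [-3.142, -0.0, 3.052]
wrist_force: [-2.8, 0.9, -1.6]
finger_gap: 76.4
```

```bash

python3 -c "
from h import *
est('13',(589,202),85)
p,d=optics.camera('wrist');cv2.imwrite('pics/w13.png',p[...,::-1])
print({k:np.round(v,2).tolist() for k,v in optics.get_calibration('wrist').items()})"
```

```text
clk 17.55 tcp [533.6 200.8  24.6] yaw 3.052 F [-2.8  0.9 -1.6] M [0.24 0.49 0.01]
[('top', [614.0, 237.0], 0), ('scene', [610.0, 232.0], 0), ('scene', [563.0, 162.0], 3)]
block [588.  199.1  84.9] resid 3.2
{'intrinsics': [[325.19, 0.0, 278.89], [0.0, 325.19, 206.33], [0.0, 0.0, 1.0]], 'hand_eye': [[-0.0, -0.97, -0.25, 73.41], [1.0, 0.0, -0.0, -0.29], [0.0, -0.25, 0.97, -165.49], [0.0, 0.0, 0.0, 1.0]]}
```

View pics/v13.png

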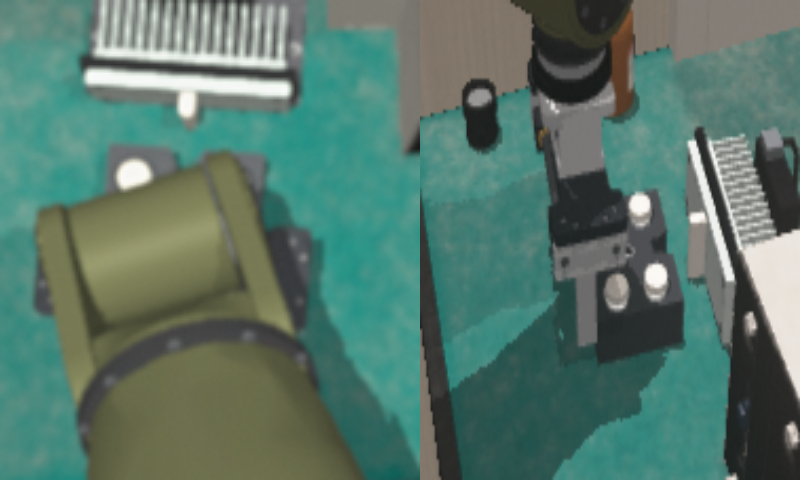

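View pics/w13.png

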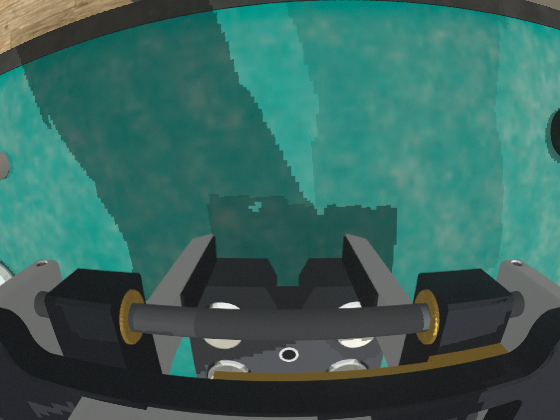

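jog_arm(
  deltas="-3 0 0 0 76;-6 0 0 0 76;-9 0 0 0 76;-12 0 0 0 76;-15 0 0 0 76;-18 0 0 0 76;-21 0 0 0 76;-24 0 0 0 76;-27 0 0 0 76;-30 0 0 0 76",
)

```text
clock: 18.95
eef_pos: [563.4, 198.3, 24.7]
eef_rot: [-3.142, -0.0, 3.052]
wrist_force: [-5.9, 1.0, 2.0]
finger_gap: 76.1
```

```bash

python3 -c "
from h import *
est('14',(619,199),85)"
```

```text
clk 18.95 tcp [563.4 198.3  24.7] yaw 3.052 F [-5.9  1.   2. ] M [0.13 0.84 0.01]
[('scene', [641.0, 229.0], 0), ('scene', [592.0, 159.0], 3)]
block [616.6 194.   84.8] resid 0.0
```

View pics/v14.png

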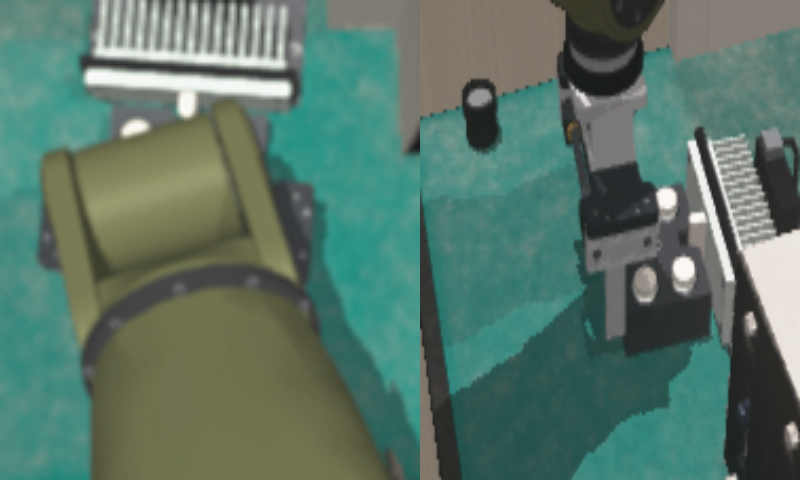

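jog_arm(
  deltas="-1 0 0 0 76;-2 0 0 0 76;-3 0 0 0 76;-3.5 0 0 0 76;-4 0 0 0 76;-4.5 0 0 0 76;-5 0 0 0 76;-5.5 0 0 0 76;-6 0 0 0 76;-6 0 0 0 76",
)

```text
clock: 20.3
eef_pos: [569.2, 197.8, 24.7]
eef_rot: [3.142, -0.0, 3.052]
wrist_force: [-5.9, 0.9, 2.6]
finger_gap: 76.4
```

jog_arm(
  deltas="-0.4 0 0 0 76;-0.8 0 0 0 76;-1.2 0 0 0 76;-1.6 0 0 0 76;-2 0 0 0 76;-2.3 0 0 0 76;-2.6 0 0 0 76;-2.8 0 0 0 76;-3 0 0 0 76;-3 0 0 0 76",
)

```text
clock: 21.55
eef_pos: [572.2, 197.5, 24.7]
eef_rot: [-3.142, -0.0, 3.052]
wrist_force: [-5.7, 0.4, 1.9]
finger_gap: 75.9
```

jog_arm(
  deltas="-0.3 0 0 0 76;-0.6 0 0 0 76;-0.9 0 0 0 76;-1.2 0 0 0 76;-1.5 0 0 0 76;-1.7 0 0 0 76;-1.8 0 0 0 76;-1.9 0 0 0 76;-2 0 0 0 76;-2 0 0 0 76",
)

```text
clock: 22.8
eef_pos: [573.1, 197.4, 24.7]
eef_rot: [-3.141, -0.003, 3.052]
wrist_force: [-14.9, 0.6, 7.8]
finger_gap: 76.1
```

```bash

python3 -c "
from h import *
est('15',(626,199),85)"
```

```text
clk 22.8 tcp [573.1 197.4  24.7] yaw 3.052 F [-14.9   0.6   7.8] M [0.24 2.29 0.05]
[('scene', [651.0, 228.0], 0), ('scene', [601.0, 158.0], 3)]
block [626.1 193.   84.4] resid 0.2
```

View pics/v15.png

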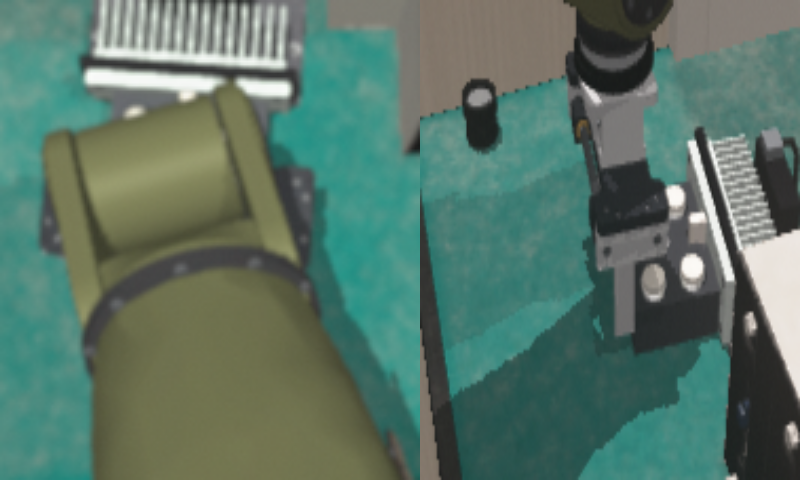

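jog_arm(
  deltas="-0.2 0 0 0 76;-0.4 0 0 0 76;-0.6 0 0 0 76;-0.8 0 0 0 76;-0.8 0 0 0 76;-0.8 0 0 0 76;-0.8 0 0 0 76;-0.8 0 0 0 76;-0.8 0 0 0 76;-0.8 0 0 0 76",
)

```text
clock: 24.15
eef_pos: [573.2, 197.4, 24.7]
eef_rot: [-3.141, -0.005, 3.052]
wrist_force: [-20.6, 0.2, 12.1]
finger_gap: 76.0
```

jog_arm(
  deltas="0 0 0 0 76;3 0 0 0 76;8 0 0 0 76;20 0 0 0 76;45 0 0 0 76;85 0 -20 0 76;125 0 -60 0 76;165 0 -100 0 76;180 -60 -100 0 76;180 -100 -100 0 76",
)

```text
clock: 25.4
eef_pos: [385.3, 112.8, 125.0]
eef_rot: [3.141, 0.002, 3.054]
wrist_force: [0.3, -0.3, 0.2]
finger_gap: 76.0
```

```bash

python3 -c "
from h import *
est('16',(626,199),85)"
```

```text
clk 25.4 tcp [385.3 112.8 125. ] yaw 3.054 F [ 0.3 -0.3  0.2] M [ 0.03 -0.17  0.03]
[('top', [650.0, 233.0], 0), ('top', [644.0, 160.0], 2), ('top', [608.0, 236.0], 1), ('top', [602.0, 163.0], 3), ('scene', [649.0, 228.0], 0), ('scene', [608.0, 232.0], 1)]
block [625.9 197.7  85.2] resid 2.9
```

View pics/v16.png

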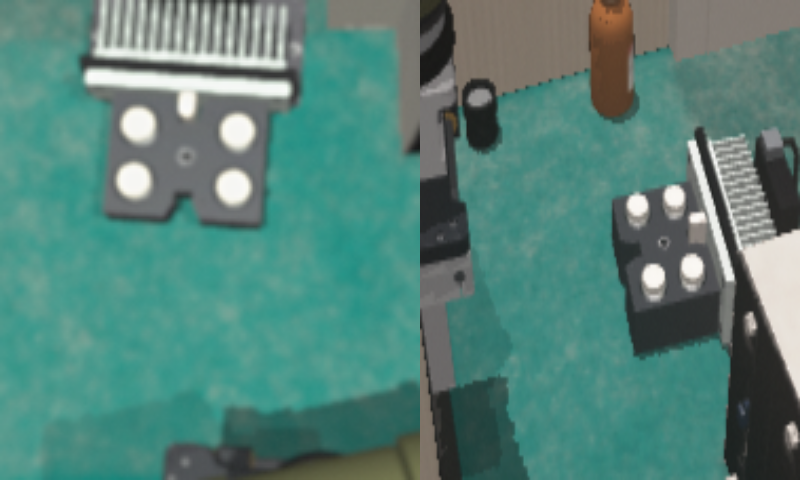

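```bash

python3 -c "
from h import *
p,_=optics.camera('top');cv2.imwrite('pics/final.png',p[...,::-1])
a=cv2.imread('pics/top0.png')[...,::-1].astype(int)
for n,(u,v) in dict(petri=(366,209),weight=(347,258),hexk=(400,245),loupe=(147,256),reag=(146,178)).items(): print(n,np.abs(a[v-22:v+22,u-16:u+17]-p[v-22:v+22,u-16:u+17]).mean().round(1))
print(manip.read_state()['wrist_force'].round(1))"
```

```text
petri 2.5
weight 6.2
hexk 2.3
loupe 2.2
reag 2.0
[ 0.4 -0.6 -0.8]
```

View pics/final.png

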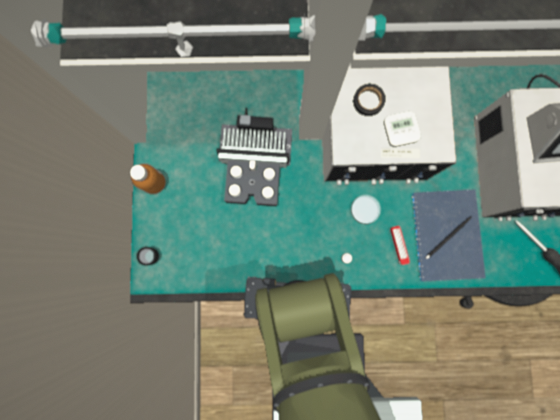

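The block sits against the plate near (252,182). The four vials are standing, and the weight (347,258) and the other bystanders are where they were. The robot is clear of everything.

```bash
python3 -c "
from cell import workorder
print(workorder.sign_off())"
```

```text
the job is handed in; nothing more can be done
None
```

The vial block is home against the cooler plate with the key in its groove. I handed the job in at about 25.5 s, with the robot clear of everything.

I turned the block about 62° counter-clockwise with closed-fingertip pushes at its corners. Then I opened the fingers to 76 mm and slid it home by pressing both fingertips on the rear long face. It was never gripped or lifted.

**Final checks:**
- **Position:** The overhead camera put the block centre at about (626, 198) mm with its long axis at 85.2°. The target worked out from the images was (626, 199) mm at 84.9°.
- **Contact:** The push force rose from about 6 N to 21 N with the block no longer moving and almost no twisting moment. I took that as the face lying flat on the plate.
- **Surroundings:** The four vials are standing in the block. The bystanders look unmoved compared with the first picture. The weight's patch differed most, probably from the arm's shadow, and its position is unchanged.

**Disagreement:** The scene camera placed the vial caps 4–5 mm further to the right than the overhead camera did. I trusted the overhead view, which agreed with where the block came to rest against the plate.

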